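Load the brass spacer into the parts carrier and hold it up

TASK

Take the brass spacer tube out of the white stock block and stand it upright in the empty holder cup of the green parts carrier, right down on the cup's floor, while the carrier stays standing on the bench. Then take the carrier by its yellow handle, lift it about ten centimetres straight up, clear of the bench, and finish while still holding it there, steady and level, with both tubes standing in their cups. Keep the carrier from tipping, and leave the other tubes and everything else on the bench where they are.

Things in the scene. Friction and masses are not known exactly. Their poses are not given: they have to be found in the camera images.
- brass_center (a point): the brass-yellow spacer tube to load: a round spacer tube with closed ends, 16 mm diameter, 130 mm long, about 90 g; the point is its centre, half-way up (65 mm above its lower end), z along the tube. It starts upright in one of the three square holes of the stock block, its lower end 10 mm above the bench, so its top is at 140 mm and 95 mm of it stand clear of the block.
- black_center (a point): black spacer tube, same size and point as the brass one, upright in another hole of the block; leave it.
- blue_center (a point): blue spacer tube, same size and point as the brass one, upright in another hole of the block; leave it.
- steel_center (a point): silver-coloured spacer tube, same size and point as the brass one; it already stands in the full cup of the carrier and must stay there.
- stock_block: white block fixed to the bench, 75 (x) by 190 (y) by 45 mm high, three 19 mm square holes 35 mm deep in a row along its y axis at -60, 0 and +60 mm; origin at the centre of its underside. Tubes can be gripped across the row, along the block's x axis.
- carrier_handle (a point): mid-point of the yellow handle bar of the green parts carrier, the place to grip it. Bar 18 (x) by 18 (z) by 92 mm long, lying along the carrier's y axis, its mid-line 135 mm above the carrier's underside, on two posts at y = -42 and +42 mm (8 mm thick); 76 mm free between them below the bar. Fingers close along the carrier's x axis. Axes as the carrier's.
- cup_empty (a point): centre of the inner floor of the carrier's empty cup, 9 mm above the carrier's underside and 75 mm from the handle's mid-point along the carrier's +y axis. Round grey cup: 28 mm inner diameter, 34 mm outer, its rim 50 mm above this floor point; axes as the carrier's. A tube fully down has its centre about 65 mm above this point.
- cup_full (a point): the same point of the other cup, at the carrier's -y end, in which the silver tube stands.
- carrier: the green parts carrier: loose tray 120 (x) by 215 (y) by 32 mm high, 0.28 to 0.56 kg without tubes, balanced under the handle, a holder cup at each y end; small fittings lie fixed on its floor. Origin at the centre of its underside, which starts on the bench; z up.
- carton: loose flat blue-grey product box, 120 by 170 by 28 mm, origin under its centre; bystander.
- tape_roll: loose orange tape roll lying flat, 90 mm diameter, 24 mm high, origin under its centre; bystander.
- green_basket: loose green open basket 160 by 120 by 70 mm, origin under its centre; bystander.

How it is judged:
By the outcome, as a careful person would: the job done as asked, in the order asked, and still so for the second after the job is handed in, while the arm keeps its last pose, push and grip.
It also fails if it takes over 53 s, if anything falls off the work surface, if the arm or the gripper's body presses on something with over 40 N, if the wrist force passes 120 N, or if a joint passes its speed limit or range.

ROBOT

A 6-joint arm with a two-finger parallel gripper is mounted at the origin on the work surface. World frame = base frame: x ahead of the robot, y to its left, z up, the work surface at z = 0. Lengths are in m, angles in degrees, forces in N, time in s.
With the tool pointing down it reaches from about 0.375 to 0.9 m from the base axis. Payload 3.1 kg.
Tool frame: the origin (TCP) lies on the centre line of the jaws, within the pads' length; the fingertips stand 25 mm ahead of it and the grasp point (between the pads) lies 6 mm ahead of it; z points along the fingers, y is the line along which they close (so a half turn about z gives the same grasp; the last joint's range is limited). The gripper opens to 87 mm and grips with 3 to 60 N. Pads are 19 mm wide; open, the fingers measure 117 mm over their backs; the gripper's body (75 mm by 190 mm) begins 51 mm behind the grasp point.
Start: joints at [55.319, 30.224, 82.088, -0, 67.689, -10.227], TCP at [0.259, 0.569, 0.248] pointing down, gripper open.
Joint ranges: [-176.69, 176.69], [-43.24, 126.21], [12.49, 139.97], [-82, 262], [0, 151.66], [-163.58, 163.58]. Speed limits (degrees/s): [159.86, 159.86, 180, 180, 180, 180].

INTERFACE

Orientations are given as a 3x3 rotation matrix whose columns are the frame's x, y, z axes.
In Python, from rig import bot, cams, models gives the robot as it stands. The module is installed in compiled form; this text tells all that it offers.
- The arm moves only by the shell command python3 -m handwheel 'ROWS' [OPENING]. ROWS is JSON, a list of rows, each a list of 6 numbers: the shift along the world's x, y, z each as a share of 1 m, from -1 to 1, then the turn, a rotation vector about the world's x, y, z each as a share of 2 rad, from -1 to 1. In form: [[dx, dy, dz, wx, wy, wz], ...]. A call has exactly 8 rows; each row is the pose to reach, as a shift and turn from the pose commanded when the call began; what a row does not reach only later rows make up. A row lasts 1/12 s, in which the tool goes at most 41.7 mm and 7.16 degrees, less where a joint would pass 70% of its speed; a pose out of reach is approached as far as the arm can. A call with a number of a shift or a turn outside -1 to 1 is refused whole. A call with a gripper value outside its range is refused whole. OPENING is the opening, from -1 (shut) to 1 (fully open), so that 0 is half open, set as the call begins (- or left out, the last holds). The fingers move at their own pace and stop on an object; the grip force is fixed at half the most. Time passes only in rows, so rows that repeat a pose let the fingers close, or fill a call up. It gives the time, the measured TCP pose, the force, the opening and the grip force at its end, in the units of the state.
- bot.read_state(): the state, without advancing time (a new reading comes with each control period).
- cams.capture(name): name is "scene" or "top" or "wrist"; returns (picture, depth): 480x640x3 uint8, blue, green, red; 480x640 float32, m along the optical axis (not along the pixel's ray), 0 where there is no reading.
- cams.calibration(name): a dict with "mtx" (3x3 intrinsics, pixels), "R" (3x3) and "t" (3): a world point X has camera coordinates R X + t; the wrist camera has in their place "tool_from_camera" (4x4, takes a point from camera to tool coordinates, whose origin is the TCP and whose axes are the flange's). Camera axes: x right, y down, z forward; pixel columns grow to the right and rows downward; lengths in m; the calibration is good to about 2 mm. A picture is of the moment at which its call begins: read the wrist's pose just before it. calibration takes no time and is no camera call.
- bot.hand_in(): hands the job in; it is judged then, once.
Trained networks look in the newest picture that a camera, given by its name, has taken for a name from the list of things; names that differ only in an ending like _2 or _b are one class to them, and where a whole thing is asked for, a point or a joint stands for the part that bears it (a point fixed in the world has none). Each returns a list of dicts, best first, with "conf" (0 to 1); they miss things now and then, are a little off and sometimes report something else, mostly with a low value. They report only what shows in the picture. A call takes as long as a camera call.
- models.spot_in(query, camera): "position" ([column, row] in pixels, amid what is visible of it).
- models.tip_of(query, camera): "position" ([column, row] in pixels: a listed point, or the origin of a listed thing).
The state is a dict: "time_s": time; "joint_positions": joint angles; "qvel": joint speeds; "tau": joint torques, N m; "position": TCP position; "tcp_rot": TCP orientation; "force": force on the tool from outside, world axes, zero at the start; "moment": the same for the moment, N m; "opening": opening from 0.0 (shut) to 1.0 (fully open); "grasp_force": force on a finger pad.
Only numpy, scipy, OpenCV 4.12 (cv2) and the standard library are available. Lean on these libraries where they do the work, as an engineer would, in place of code of your own. Each camera call takes 0.05 s, during which the arm holds its last target. There are 200 camera calls.

## Working session

There is one attempt and no reset: what is moved stays moved. The work goes in short steps, Python scripts to look and compute and a shell command to move; the robot and the scene stay as the last step left them, time stands still between calls to the robot, and variables do not carry over. Pictures are saved under pics/ and viewed, at most 13 in all, crops included, and the job is handed in when it is done.

```bash
mkdir -p pics
cat > h.py <<'E'
import numpy as np, cv2
from rig import bot, cams, models
def wp(cam,uv,depth=None,z=None,st=None):
    c=cams.calibration(cam);K=np.array(c["mtx"]);r=np.linalg.inv(K)@[uv[0],uv[1],1.]
    if cam=="wrist":
        T=np.array(c["tool_from_camera"]);R=np.array(st["tcp_rot"]);p=np.array(st["position"])
        A=R@T[:3,:3];o=R@T[:3,3]+p
    else:
        A=np.array(c["R"]).T;o=-A@np.array(c["t"])
    d=A@r
    return o+d*(depth if depth is not None else (z-o[2])/d[2])
E
python3 - <<'E'
from h import *
s=bot.read_state();print(s["time_s"],s["position"],np.round(s["tcp_rot"],3).tolist(),s["opening"])
Z=dict(brass_center=.075,black_center=.075,blue_center=.075,steel_center=.074,carrier_handle=.135,cup_empty=.009,cup_full=.009,stock_block=0,carrier=0)
for cam in("scene","top"):
    im,d=cams.capture(cam);cv2.imwrite(f"pics/{cam}0.png",im)
    for q,z in Z.items():
        for r in models.tip_of(q,cam)[:2]:
            print(cam,q,round(r["conf"],2),np.round(r["position"]),np.round(wp(cam,r["position"],z=z),3))
E
```

```text
0.0 [0.25829265 0.56837665 0.24656719] [[-0.91, 0.414, -0.001], [0.414, 0.91, -0.002], [0.0, -0.002, -1.0]] 1.001741430659832
scene brass_center 0.7 [415. 212.] [0.502 0.289 0.075]
scene black_center 0.69 [385. 225.] [0.514 0.178 0.075]
scene blue_center 0.63 [401. 222.] [0.526 0.225 0.075]
scene steel_center 0.75 [249. 282.] [ 0.548 -0.244  0.074]
scene carrier_handle 0.9 [271. 245.] [ 0.513 -0.164  0.135]
scene carrier_handle 0.28 [418. 216.] [0.586 0.236 0.135]
scene cup_empty 0.64 [290. 267.] [ 0.481 -0.105  0.009]
scene cup_full 0.63 [254. 299.] [ 0.549 -0.239  0.009]
scene carrier 0.61 [270. 283.] [ 0.504 -0.177  0.   ]
top brass_center 0.64 [213. 238.] [0.495 0.29  0.075]
top black_center 0.61 [258. 225.] [0.528 0.169 0.075]
top blue_center 0.49 [232. 230.] [0.513 0.239 0.075]
top steel_center 0.55 [132. 232.] [0.516 0.512 0.074]
top steel_center 0.44 [403. 214.] [ 0.551 -0.231  0.074]
top carrier_handle 0.87 [382. 225.] [ 0.515 -0.164  0.135]
top cup_empty 0.82 [357. 245.] [ 0.47  -0.107  0.009]
top stock_block 0.72 [238. 234.] [0.51  0.237 0.   ]
top carrier 0.98 [378. 233.] [ 0.505 -0.168  0.   ]
```

View pics/top0.png

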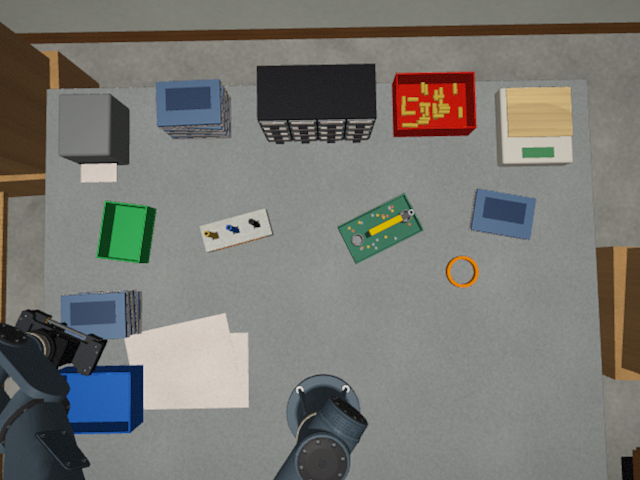

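View pics/scene0.png

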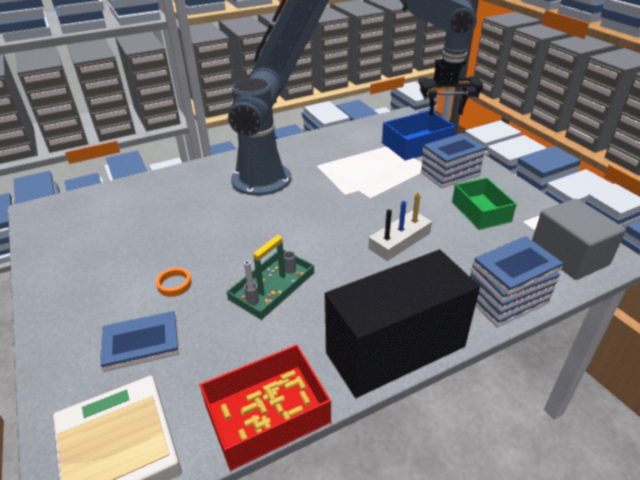

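The top view shows the block around (237,230), with the brass tube leftmost at (213,238). The carrier is around (380,228), with its empty cup at (357,241) and the steel tube at (407,214). The scene view agrees with this. I'm going above the brass tube for a close look.

```bash
python3 -m handwheel '[[0.03,-0.035,0,0,0,-0.055],[0.06,-0.07,0,0,0,-0.11],[0.09,-0.105,0,0,0,-0.165],[0.12,-0.14,0,0,0,-0.22],[0.15,-0.175,0,0,0,-0.275],[0.18,-0.21,0,0,0,-0.33],[0.21,-0.245,0,0,0,-0.385],[0.235,-0.28,0.0,0,0,-0.436]]' 1
python3 -m handwheel '[[0,0,0,0,0,0],[0,0,0,0,0,0],[0,0,0,0,0,0],[0,0,0,0,0,0],[0,0,0,0,0,0],[0,0,0,0,0,0],[0,0,0,0,0,0],[0,0,0,0,0,0]]'
python3 - <<'E'
from h import *
s=bot.read_state();print(s["time_s"],s["position"],np.round(s["tcp_rot"],3).tolist())
im,d=cams.capture("wrist");cv2.imwrite("pics/w1.png",im)
for q in("brass_center","blue_center","black_center","stock_block"):
    for r in models.tip_of(q,"wrist")[:1]:print(q,r,np.round(wp("wrist",r["position"],z=0 if 'st' in q else .075,st=s),4))
    for r in models.spot_in(q,"wrist")[:1]:
        u,v=np.int32(r["position"]);print(q,r,d[v,u],wp("wrist",(u,v),depth=d[v,u],st=s).round(4))
E
```

```text
time_s: 1.67
position: [0.4754, 0.313, 0.2478]
tcp_rot: [[-0.264, 0.965, 0.001], [0.965, 0.264, 0.0], [0.0, 0.001, -1.0]]
force: [1.2, 0.2, -0.2]
opening: 1.003
grasp_force: 0.0
time_s: 2.33
position: [0.4734, 0.3152, 0.2476]
tcp_rot: [[-0.27, 0.963, 0.0], [0.963, 0.27, 0.0], [0.0, 0.0, -1.0]]
force: [-0.1, 0.2, 0.7]
opening: 0.997
grasp_force: 0.0
2.3333 [0.47340018 0.31524687 0.2475854 ] [[-0.27, 0.963, 0.0], [0.963, 0.27, 0.0], [0.0, 0.0, -1.0]]
brass_center {'position': [345.1, 253.2], 'conf': 0.89} [0.5024 0.2941 0.075 ]
brass_center {'position': [346.8, 267.5], 'conf': 0.65} 0.2836425 [0.4985 0.2991 0.12  ]
blue_center {'position': [342.6, 321.8], 'conf': 0.79} [0.5179 0.2359 0.075 ]
blue_center {'position': [337.9, 319.3], 'conf': 0.91} 0.3371516 [0.5112 0.2409 0.0824]
black_center {'position': [339.4, 387.2], 'conf': 0.94} [0.5335 0.1741 0.075 ]
black_center {'position': [339.7, 401.0], 'conf': 0.72} 0.33260813 [0.5288 0.1833 0.1058]
stock_block {'position': [339.6, 289.4], 'conf': 0.89} [0.5206 0.232  0.    ]
stock_block {'position': [338.1, 268.3], 'conf': 0.6} 0.29060256 [0.4945 0.2947 0.1137]
```

View pics/w1.png

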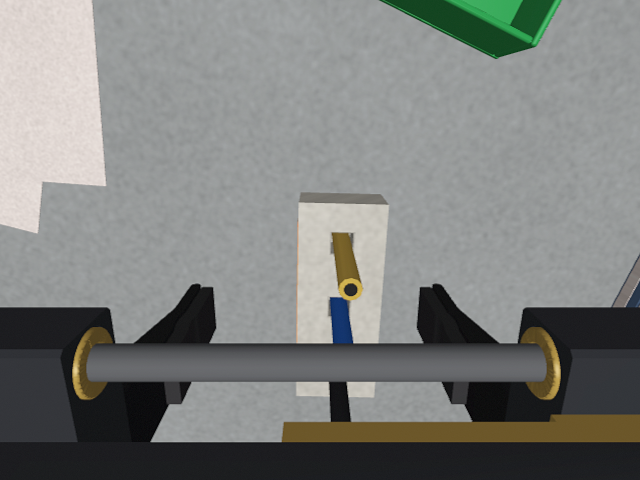

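The picture shows the brass tube leaning with perspective, its top ring at (350,289), its foot in the hole at (342,240), and the block edges upright in the image. I'll compute the position from the top ring.

Run:
```python
from h import *
s=bot.read_state();p=np.array(s["position"])
print(s["tcp_rot"])
for uv,z in(((350,289),.14),((343,236),.045)):
    w=wp("wrist",uv,z=z,st=s);print(w.round(4),(w-p).round(4))
```

```text
[[-2.68489228e-01  9.63282687e-01 -1.72791765e-05]
 [ 9.63282687e-01  2.68489228e-01  3.13292886e-07]
 [ 4.94106237e-06 -1.65606158e-05 -1.00000000e+00]]
[0.5023 0.2916 0.14  ] [ 0.0283 -0.0228 -0.1075]
[0.5018 0.2981 0.045 ] [ 0.0277 -0.0164 -0.2025]
```

```bash
python3 -m handwheel '[[0.014,-0.01,0,0,0,0],[0.028,-0.021,0,0,0,0],[0.028,-0.021,-0.02,0,0,0],[0.028,-0.021,-0.045,0,0,0],[0.028,-0.021,-0.07,0,0,0],[0.028,-0.021,-0.095,0,0,0],[0.028,-0.021,-0.115,0,0,0],[0.028,-0.021,-0.1265,0,0,0]]'
python3 -m handwheel '[[0,0,0,0,0,0],[0,0,0,0,0,0],[0,0,0,0,0,0],[0,0,0,0,0,0],[0,0,0,0,0,0],[0,0,0,0,0,0],[0,0,0,0,0,0],[0,0,0,0,0,0]]'
python3 - <<'E'
from h import *
s=bot.read_state();print(s["position"])
im,d=cams.capture("wrist");cv2.imwrite("pics/w2.png",im)
E
```

```text
time_s: 3.45
position: [0.5008, 0.2929, 0.1186]
tcp_rot: [[-0.268, 0.963, -0.004], [0.963, 0.268, -0.001], [-0.0, -0.004, -1.0]]
force: [0.1, -0.6, -0.3]
opening: 0.995
grasp_force: 0.0
time_s: 4.12
position: [0.5021, 0.2936, 0.1215]
tcp_rot: [[-0.269, 0.963, 0.001], [0.963, 0.269, 0.0], [0.0, 0.001, -1.0]]
force: [-0.3, 0.1, 0.4]
opening: 0.999
grasp_force: 0.0
[0.5021035  0.2935547  0.12149165]
```

View pics/w2.png

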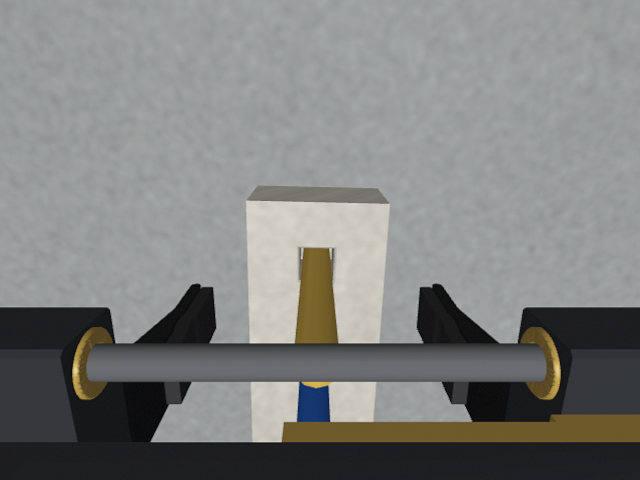

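The tube is centred between the jaws: column 317, with the jaws at 214 and 420. I'll close on it.

```bash
for i in 1 2; do python3 -m handwheel '[[0,0,0,0,0,0],[0,0,0,0,0,0],[0,0,0,0,0,0],[0,0,0,0,0,0],[0,0,0,0,0,0],[0,0,0,0,0,0],[0,0,0,0,0,0],[0,0,0,0,0,0]]' -1; done
```

```text
time_s: 4.83
position: [0.5019, 0.2935, 0.121]
tcp_rot: [[-0.269, 0.963, -0.0], [0.963, 0.269, -0.0], [-0.0, -0.0, -1.0]]
force: [-0.7, 0.5, -1.7]
opening: 0.478
grasp_force: 0.0
time_s: 5.5
position: [0.502, 0.2935, 0.1211]
tcp_rot: [[-0.269, 0.963, 0.0], [0.963, 0.269, 0.0], [0.0, 0.0, -1.0]]
force: [-0.1, -0.7, -0.2]
opening: 0.181
grasp_force: 30.0
```

```bash
python3 -m handwheel '[[0,0,0.008,0,0,0],[0,0,0.025,0,0,0],[0,0,0.05,0,0,0],[0,0,0.075,0,0,0],[0,0,0.1,0,0,0],[0,0,0.125,0,0,0],[0,0,0.15,0,0,0],[0,0,0.16,0,0,0]]'
python3 -m handwheel '[[0,-0.015,0,0,0,0.01],[0,-0.045,0,0,0,0.02],[-0.005,-0.085,0,0,0,0.035],[-0.01,-0.125,0,0,0,0.05],[-0.015,-0.165,0,0,0,0.065],[-0.02,-0.205,0,0,0,0.08],[-0.025,-0.245,0,0,0,0.095],[-0.027,-0.28,0,0,0,0.1]]'
python3 -m handwheel '[[0,-0.03,0,0,0,0],[0,-0.055,0,0,0,0],[0,-0.065,0,0,0,0],[0,-0.07,0,0,0,0],[0,-0.07,0,0,0,0],[0,-0.07,0,0,0,0],[0,-0.07,0,0,0,0],[0,-0.07,0,0,0,0]]'
python3 - <<'E'
from h import *
s=bot.read_state();print(s["position"],s["grasp_force"],s["opening"])
im,d=cams.capture("wrist");cv2.imwrite("pics/w3.png",im)
for q,z in dict(brass_center=.235,cup_empty=.009,carrier_handle=.135,carrier=0,steel_center=.074,cup_full=.009).items():
    for r in models.tip_of(q,"wrist")[:1]:print(q,r,np.round(wp("wrist",r["position"],z=z,st=s),4))
E
```

```text
time_s: 6.17
position: [0.5033, 0.2941, 0.2852]
tcp_rot: [[-0.269, 0.963, 0.006], [0.963, 0.269, 0.002], [0.001, 0.007, -1.0]]
force: [0.4, 1.1, -0.7]
opening: 0.175
grasp_force: 30.0
time_s: 6.83
position: [0.4733, 0.0116, 0.2807]
tcp_rot: [[-0.456, 0.89, -0.002], [0.89, 0.456, -0.0], [0.001, -0.002, -1.0]]
force: [0.6, -0.4, -0.3]
opening: 0.176
grasp_force: 30.0
time_s: 7.5
position: [0.4748, -0.0552, 0.281]
tcp_rot: [[-0.456, 0.89, -0.0], [0.89, 0.456, 0.0], [0.001, -0.0, -1.0]]
force: [-0.0, 0.0, -1.6]
opening: 0.173
grasp_force: 30.0
[ 0.4747848  -0.05519837  0.28096898] 29.99971996061504 0.17337201034385757
brass_center {'position': [314.1, 284.6], 'conf': 0.65} [ 0.4731 -0.0555  0.235 ]
cup_empty {'position': [302.9, 240.0], 'conf': 0.6} [ 0.484  -0.1048  0.009 ]
carrier_handle {'position': [293.4, 377.7], 'conf': 0.82} [ 0.5143 -0.1732  0.135 ]
```

View pics/w3.png

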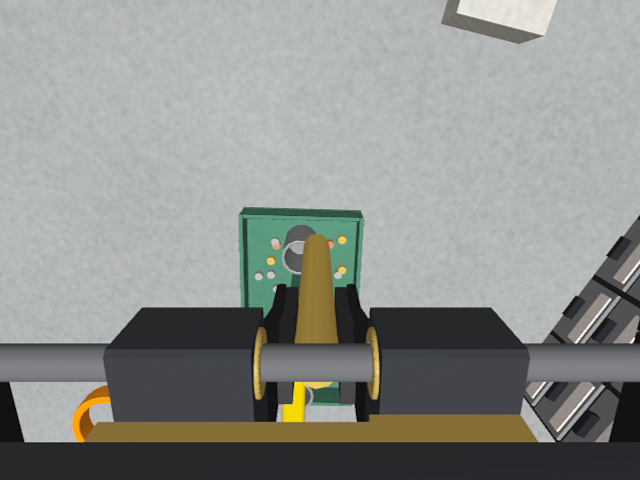

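The picture shows the tube hanging in the jaws with its foot at about (316,240). The cup rim is at about (300,257), and the tray edges run vertical in the image, so the yaw matches. I'll measure the rim.

Run:
```python
from h import *
s=bot.read_state();p=np.array(s["position"])
im=cv2.imread("pics/w3.png");c=cv2.resize(im[200:310,230:375],None,fx=5,fy=5,interpolation=cv2.INTER_CUBIC);cv2.imwrite("pics/w3c.png",c)
for uv,z in(((300,257),.059),((301,240),.009),((242,208),.032),((363,211),.032),((293,377),.135)):
    w=wp("wrist",uv,z=z,st=s);print(uv,w.round(4),(w-p).round(4))
```

```text
(300, 257) [ 0.4835 -0.107   0.059 ] [ 0.0086 -0.0507 -0.2221]
(301, 240) [ 0.4825 -0.1069  0.009 ] [ 0.0076 -0.0507 -0.2721]
(242, 208) [ 0.4161 -0.097   0.032 ] [-0.0589 -0.0408 -0.2491]
(363, 211) [ 0.5196 -0.0474  0.032 ] [ 0.0446  0.0088 -0.2491]
(293, 377) [ 0.5138 -0.1741  0.135 ] [ 0.0388 -0.1178 -0.1461]
```

View pics/w3c.png

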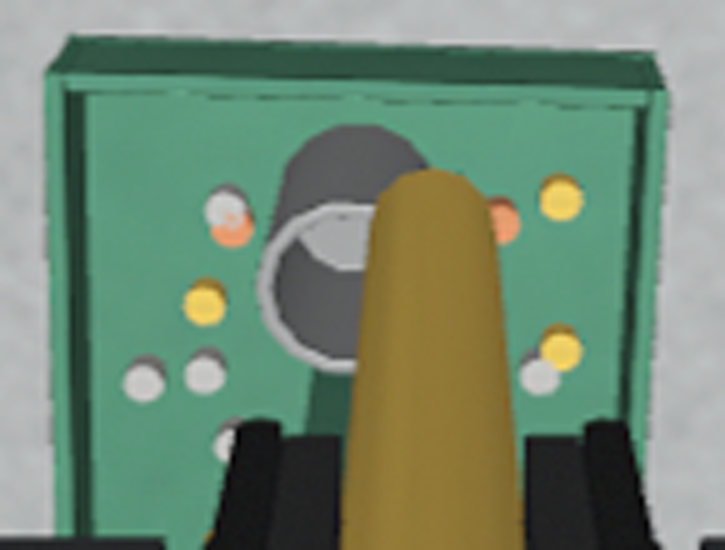

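The rim's centre works out to full-image (299,257.6). I'll move over it, descend to just above the rim and check.

```bash
python3 -m handwheel '[[0.002,-0.013,0,0,0,-0.003],[0.004,-0.03,0,0,0,-0.006],[0.006,-0.045,0,0,0,-0.01],[0.008,-0.052,-0.01,0,0,-0.013],[0.008,-0.052,-0.035,0,0,-0.013],[0.008,-0.052,-0.06,0,0,-0.013],[0.008,-0.052,-0.08,0,0,-0.013],[0.008,-0.052,-0.092,0,0,-0.013]]'
python3 -m handwheel '[[0,0,0,0,0,0],[0,0,0,0,0,0],[0,0,0,0,0,0],[0,0,0,0,0,0],[0,0,0,0,0,0],[0,0,0,0,0,0],[0,0,0,0,0,0],[0,0,0,0,0,0]]'
python3 - <<'E'
from h import *
s=bot.read_state();p=np.array(s["position"]);print(p)
im,d=cams.capture("wrist")
cv2.imwrite("pics/w4.png",cv2.resize(im[180:420,180:440],None,fx=2.4,fy=2.4,interpolation=cv2.INTER_CUBIC))
E
```

```text
time_s: 8.52
position: [0.4816, -0.1085, 0.1862]
tcp_rot: [[-0.43, 0.903, -0.004], [0.903, 0.43, 0.002], [0.003, -0.003, -1.0]]
force: [0.1, -0.6, -0.7]
opening: 0.175
grasp_force: 30.0
time_s: 9.18
position: [0.4831, -0.1085, 0.1894]
tcp_rot: [[-0.431, 0.902, 0.001], [0.902, 0.431, -0.0], [-0.001, 0.001, -1.0]]
force: [-0.3, -0.0, -1.1]
opening: 0.177
grasp_force: 30.0
[ 0.48309243 -0.10852151  0.18944367]
```

View pics/w4.png

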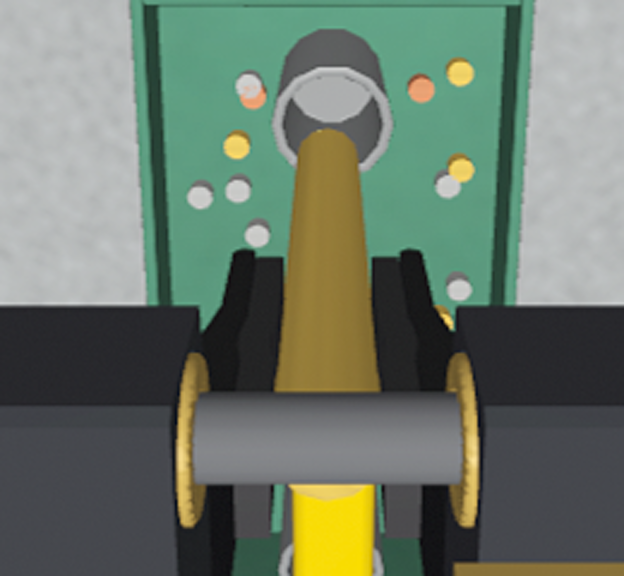

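Rim centre is at crop (332,126) and the tube foot's far edge is at crop (328,129). I'll convert both.

Run:
```python
from h import *
s=bot.read_state();p=np.array(s["position"]);R=np.array(s["tcp_rot"])
for uv,z in(((318.5,232.5),.059),((316.7,233.75),.0784)):
    w=wp("wrist",uv,z=z,st=s);print(w.round(4),(w-p).round(4),(R.T@(w-p)).round(4))
```

```text
[ 0.4834 -0.1069  0.059 ] [ 0.0003  0.0016 -0.1303] [0.0014 0.0009 0.1303]
[ 0.4802 -0.103   0.0784] [-0.0029  0.0055 -0.1109] [ 0.0063 -0.0003  0.1109]
```

```bash
python3 -m handwheel '[[0,0.002,0,0,0,0],[0,0.003,0,0,0,0],[0,0.003,-0.01,0,0,0],[0,0.003,-0.022,0,0,0],[0,0.003,-0.036,0,0,0],[0,0.003,-0.05,0,0,0],[0,0.003,-0.06,0,0,0],[0,0.003,-0.064,0,0,0]]'
python3 -m handwheel '[[0,0,0,0,0,0],[0,0,0,0,0,0],[0,0,0,0,0,0],[0,0,-0.001,0,0,0],[0,0,-0.002,0,0,0],[0,0,-0.003,0,0,0],[0,0,-0.004,0,0,0],[0,0,-0.004,0,0,0]]'
python3 -m handwheel '[[0,0,-0.0005,0,0,0],[0,0,-0.001,0,0,0],[0,0,-0.001,0,0,0],[0,0,-0.001,0,0,0],[0,0,-0.001,0,0,0],[0,0,-0.001,0,0,0],[0,0,-0.001,0,0,0],[0,0,-0.001,0,0,0]]'
```

```text
time_s: 9.9
position: [0.4822, -0.1051, 0.1237]
tcp_rot: [[-0.431, 0.902, -0.002], [0.902, 0.431, 0.001], [0.002, -0.002, -1.0]]
force: [-0.8, 0.1, -1.1]
opening: 0.174
grasp_force: 30.0
time_s: 10.57
position: [0.4829, -0.1055, 0.121]
tcp_rot: [[-0.431, 0.902, -0.0], [0.902, 0.431, 0.0], [0.0, -0.0, -1.0]]
force: [-0.1, -1.7, -1.1]
opening: 0.174
grasp_force: 30.0
time_s: 11.23
position: [0.4829, -0.1055, 0.12]
tcp_rot: [[-0.431, 0.902, -0.0], [0.902, 0.431, 0.0], [0.0, -0.0, -1.0]]
force: [0.6, -0.2, -0.8]
opening: 0.173
grasp_force: 30.0
```

```bash
for i in 1 2; do python3 -m handwheel '[[0,0,-0.0005,0,0,0],[0,0,-0.001,0,0,0],[0,0,-0.001,0,0,0],[0,0,-0.001,0,0,0],[0,0,-0.001,0,0,0],[0,0,-0.001,0,0,0],[0,0,-0.001,0,0,0],[0,0,-0.001,0,0,0]]' | sed -n '2p;4p'; done
```

```text
position: [0.4831, -0.1056, 0.12]
force: [-1.6, -0.1, 7.2]
position: [0.4832, -0.1056, 0.1199]
force: [-2.1, 1.1, 14.1]
```

Contact comes at the expected depth, TCP z 0.120, so the tube foot is on the cup floor. I'll relieve the push and release.

```bash
python3 -m handwheel '[[0,0,0.001,0,0,0],[0,0,0.0018,0,0,0],[0,0,0.0018,0,0,0],[0,0,0.0018,0,0,0],[0,0,0.0018,0,0,0],[0,0,0.0018,0,0,0],[0,0,0.0018,0,0,0],[0,0,0.0018,0,0,0]]'| sed -n '2p;4p'
for i in 1 ; do python3 -m handwheel '[[0,0,0,0,0,0],[0,0,0,0,0,0],[0,0,0,0,0,0],[0,0,0,0,0,0],[0,0,0,0,0,0],[0,0,0,0,0,0],[0,0,0,0,0,0],[0,0,0,0,0,0]]' 0.2 ; done
python3 -m handwheel '[[0,0,0,0,0,0],[0,0,0.01,0,0,0],[0,0,0.03,0,0,0],[0,0,0.05,0,0,0],[0,0,0.07,0,0,0],[0,0,0.09,0,0,0],[0,0,0.11,0,0,0],[0,0,0.12,0,0,0]]'
python3 -m handwheel '[[0,0.02,0,0,0,0],[-0.01,0.04,0,0,0,0],[-0.02,0.06,0.01,0,0,0],[-0.02,0.06,0.02,0,0,0],[-0.02,0.06,0.03,0,0,0],[-0.02,0.06,0.03,0,0,0],[-0.02,0.06,0.03,0,0,0],[-0.02,0.06,0.03,0,0,0]]' 1
python3 - <<'E'
from h import *
s=bot.read_state();p=np.array(s["position"]);print(p)
im,d=cams.capture("wrist");cv2.imwrite("pics/w5.png",im)
for q,z in dict(brass_center=.074,cup_empty=.009,carrier_handle=.135,carrier=0,steel_center=.074).items():
    for r in models.tip_of(q,"wrist")[:1]:print(q,r,np.round(wp("wrist",r["position"],z=z,st=s),4))
E
```

```text
position: [0.4831, -0.1056, 0.12]
force: [-0.2, -0.8, 6.1]
time_s: 13.9
position: [0.4829, -0.1055, 0.1198]
tcp_rot: [[-0.431, 0.902, -0.0], [0.902, 0.431, 0.0], [0.0, -0.0, -1.0]]
force: [-0.2, 0.5, -0.1]
opening: 0.585
grasp_force: 0.0
time_s: 14.57
position: [0.4838, -0.1058, 0.243]
tcp_rot: [[-0.431, 0.902, 0.004], [0.902, 0.431, -0.002], [-0.003, 0.003, -1.0]]
force: [0.5, -0.7, 0.0]
opening: 0.599
grasp_force: 0.0
time_s: 15.23
position: [0.4627, -0.0455, 0.2698]
tcp_rot: [[-0.431, 0.902, -0.0], [0.902, 0.431, 0.0], [0.0, -0.0, -1.0]]
force: [-0.3, 0.3, -0.7]
opening: 0.99
grasp_force: 0.0
[ 0.46272684 -0.04554768  0.26983061]
brass_center {'position': [310.3, 282.0], 'conf': 0.69} [ 0.4845 -0.1045  0.074 ]
cup_empty {'position': [310.1, 257.0], 'conf': 0.97} [ 0.4837 -0.1054  0.009 ]
carrier_handle {'position': [304.2, 403.0], 'conf': 0.88} [ 0.5133 -0.1745  0.135 ]
carrier {'position': [308.4, 319.0], 'conf': 0.66} [ 0.5138 -0.1738  0.    ]
```

View pics/w5.png

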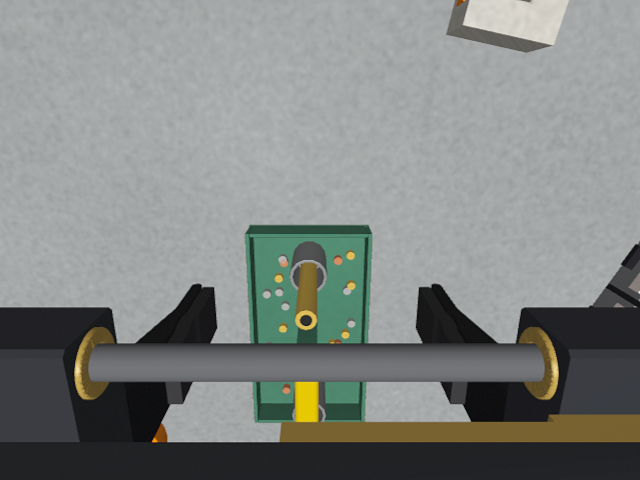

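The brass tube stands in the cup, with its top ring at (306,320) and the rim at (309,275). The tray edges are symmetric in the image, so the yaw matches. Next is the handle, at (0.5135,-0.1742), 75 mm from the cup as it should be.

```bash
python3 -m handwheel '[[0.01,-0.025,0,0,0,0],[0.022,-0.055,0,0,0,0],[0.035,-0.088,0,0,0,0],[0.045,-0.115,0,0,0,0],[0.051,-0.1287,0,0,0,0],[0.051,-0.1287,-0.02,0,0,0],[0.051,-0.1287,-0.045,0,0,0],[0.051,-0.1287,-0.065,0,0,0]]'
python3 -m handwheel '[[0,0,0,0,0,0],[0,0,-0.01,0,0,0],[0,0,-0.025,0,0,0],[0,0,-0.04,0,0,0],[0,0,-0.055,0,0,0],[0,0,-0.064,0,0,0],[0,0,-0.064,0,0,0],[0,0,-0.064,0,0,0]]'
python3 - <<'E'
from h import *
s=bot.read_state();p=np.array(s["position"]);print(p)
im,d=cams.capture("wrist");cv2.imwrite("pics/w6.png",im)
E
```

```text
time_s: 16.2
position: [0.5134, -0.1739, 0.2035]
tcp_rot: [[-0.431, 0.903, -0.001], [0.903, 0.431, 0.001], [0.001, -0.0, -1.0]]
force: [-0.2, 0.2, -1.6]
opening: 1.001
grasp_force: 0.0
time_s: 16.87
position: [0.5143, -0.1742, 0.1412]
tcp_rot: [[-0.432, 0.902, 0.0], [0.902, 0.432, -0.0], [-0.0, 0.0, -1.0]]
force: [0.6, -0.4, -0.2]
opening: 1.0
grasp_force: 0.0
[ 0.51425    -0.17416414  0.14117829]
```

View pics/w6.png

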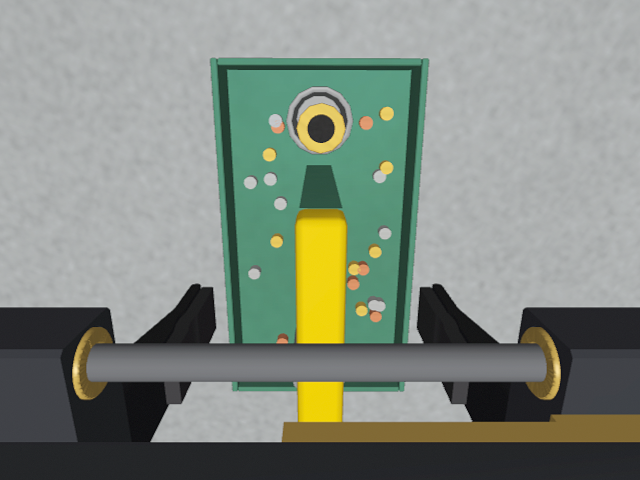

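The handle is at column 321 against a jaw centre of 317, about 1.5 mm off. The bar's far end is at row 211. I'll check the position along the bar.

```bash
python3 - <<'E'
from h import *
s=bot.read_state();p=np.array(s["position"]);R=np.array(s["tcp_rot"])
for n,uv,z in(("bar end (46)",(321,211),.144),("rim (75)",(320,121),.059),("tray end(107.5)",(320,58),.032),("tray near end(-107.5)",(320,390),.032),("ring",(320.5,128),.139)):
    print(n,(R.T@(wp("wrist",uv,z=z,st=s)-p)).round(4))
E
python3 -m handwheel '[[0.001,0.0005,0,0,0,0],[0.0013,0.0006,0,0,0,0],[0.0013,0.0006,0,0,0,0],[0.0013,0.0006,0,0,0,0],[0.0013,0.0006,0,0,0,0],[0.0013,0.0006,0,0,0,0],[0.0013,0.0006,0,0,0,0],[0.0013,0.0006,0,0,0,0]]'|sed -n 2p
```

```text
bar end (46) [ 0.0481  0.0011 -0.0024]
rim (75) [0.0745 0.0014 0.0825]
tray end(107.5) [0.1069 0.0015 0.1095]
tray near end(-107.5) [-0.1072  0.002   0.1097]
ring [0.0745 0.0009 0.0025]
position: [0.5152, -0.1736, 0.1408]
```

Centred to within 1–2 mm along the bar. Closing, then a gentle lift of 2 cm.

```bash
for i in 1 2; do python3 -m handwheel '[[0,0,0,0,0,0],[0,0,0,0,0,0],[0,0,0,0,0,0],[0,0,0,0,0,0],[0,0,0,0,0,0],[0,0,0,0,0,0],[0,0,0,0,0,0],[0,0,0,0,0,0]]' -1; done
python3 -m handwheel '[[0,0,0.001,0,0,0],[0,0,0.003,0,0,0],[0,0,0.006,0,0,0],[0,0,0.009,0,0,0],[0,0,0.012,0,0,0],[0,0,0.015,0,0,0],[0,0,0.018,0,0,0],[0,0,0.02,0,0,0]]'
python3 - <<'E'
from h import *
im,d=cams.capture("wrist");a=cv2.imread("pics/w6.png")
im2,_=cams.capture("scene")
cv2.imwrite("pics/w7.png",np.hstack([cv2.resize(im,(400,300)),cv2.resize(im2[200:350,170:370],(400,300))]))
E
```

```text
time_s: 18.25
position: [0.5153, -0.1736, 0.1409]
tcp_rot: [[-0.431, 0.902, 0.0], [0.902, 0.431, -0.0], [-0.0, 0.0, -1.0]]
force: [-0.2, 0.6, -0.4]
opening: 0.481
grasp_force: 0.0
time_s: 18.92
position: [0.5155, -0.1736, 0.1408]
tcp_rot: [[-0.431, 0.902, 0.0], [0.902, 0.431, 0.0], [-0.0, 0.0, -1.0]]
force: [2.5, 0.1, -1.3]
opening: 0.201
grasp_force: 30.0
time_s: 19.58
position: [0.5153, -0.1737, 0.1613]
tcp_rot: [[-0.431, 0.902, 0.0], [0.902, 0.431, -0.0], [-0.0, 0.0, -1.0]]
force: [0.0, -0.3, -5.6]
opening: 0.205
grasp_force: 30.0
```

View pics/w7.png

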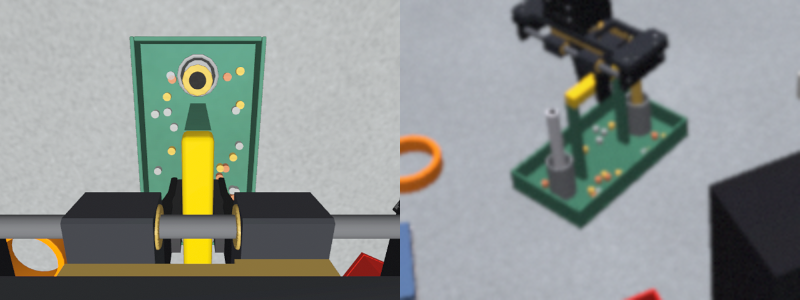

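The left view shows the carrier hanging square in the jaws with the brass tube in its cup. The right view shows it level, with both tubes upright. I'll lift the remaining 8 cm gently.

```bash
python3 -m handwheel '[[0,0,0.002,0,0,0],[0,0,0.006,0,0,0],[0,0,0.012,0,0,0],[0,0,0.018,0,0,0],[0,0,0.024,0,0,0],[0,0,0.03,0,0,0],[0,0,0.036,0,0,0],[0,0,0.042,0,0,0]]'|sed -n '2p;4p'
python3 -m handwheel '[[0,0,0.006,0,0,0],[0,0,0.012,0,0,0],[0,0,0.018,0,0,0],[0,0,0.024,0,0,0],[0,0,0.03,0,0,0],[0,0,0.034,0,0,0],[0,0,0.037,0,0,0],[0,0,0.038,0,0,0]]'|sed -n '2p;4p'
for i in 1 2; do python3 -m handwheel '[[0,0,0,0,0,0],[0,0,0,0,0,0],[0,0,0,0,0,0],[0,0,0,0,0,0],[0,0,0,0,0,0],[0,0,0,0,0,0],[0,0,0,0,0,0],[0,0,0,0,0,0]]'; done
python3 - <<'E'
from h import *
im,d=cams.capture("wrist")
im2,_=cams.capture("scene")
cv2.imwrite("pics/w8.png",np.hstack([cv2.resize(im,(400,300)),cv2.resize(im2[150:330,170:410],(400,300))]))
E
```

```text
position: [0.5153, -0.1736, 0.2036]
force: [-0.3, 0.3, -6.1]
position: [0.5154, -0.1737, 0.2414]
force: [0.6, 0.0, -5.5]
time_s: 21.68
position: [0.5152, -0.1736, 0.2408]
tcp_rot: [[-0.431, 0.902, -0.0], [0.902, 0.431, 0.0], [0.0, -0.0, -1.0]]
force: [0.0, 1.1, -5.3]
opening: 0.201
grasp_force: 30.0
time_s: 22.35
position: [0.5153, -0.1736, 0.2408]
tcp_rot: [[-0.431, 0.902, -0.0], [0.902, 0.431, 0.0], [0.0, -0.0, -1.0]]
force: [-1.2, 0.7, -6.5]
opening: 0.202
grasp_force: 30.0
```

View pics/w8.png

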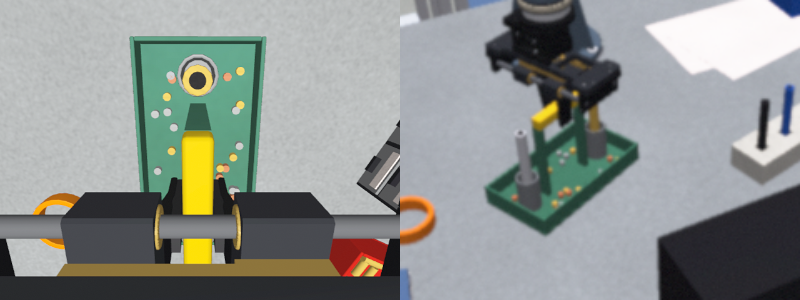

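The carrier hangs level 10 cm up with both tubes standing in their cups. The wrist view is unchanged since the start of the lift, so nothing slipped.

```bash
python3 -c "from rig import bot; print(bot.hand_in())"
```

```text
the job is handed in; nothing more can be done
None
```

The brass tube stands on the floor of the empty cup, and the carrier is held level and steady 10 cm above the bench by its handle with both tubes in their cups; I handed the job in at about 22 s, and the result was not reported back.

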